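# Load a bottle into the strut-lid incubator

### The job

Raise the lid of the bench incubator by its bar handle until its gas struts hold it open on their own and let go of it. Then stand the white bottle with the blue cap upright in the empty clamp inside, down on the clamp's base, and shut the lid fully. Leave the other bottles and the dish where they are.

Things in the scene. Friction and masses are not known exactly. Their poses are not given: they have to be found in the camera images.
- incubator: White bench incubator, fixed, 195 mm deep (x), 206 mm wide (y), rim 100 mm high, 12 mm walls; origin at the centre of its underside, x axis to its hinge side (robot's left), y along the hinge. Inside, 20 mm above the bench, two equal clamps stand side by side, 45 mm either side of the centre along y; one holds a small brown bottle. Outside each end wall (at +-y, to 120 mm) is a gas strut.
- lid (a joint): Lid angle in rad, 0 shut, 1.5 fully open (stop). Below about 0.7 rad (0.6 to 0.8) the lid's weight (0.8 kg) wins and it sinks shut; above that the two gas struts win, push it up to the stop and hold it. It takes 1 to 3 N up at the handle to lift it and 2 to 3 N to pull it down from the stop; the struts damp its motion.
- lid_hinge (a point): Middle of the lid's hinge line, on the incubator's left as the robot sees it: 87.5 mm from the case's centre along its x, 100 mm above the bench. The hinge line lies along the incubator's y axis. Frame turns with the case. A shelf hangs over the back of the bench: its front edge 0.60 m ahead of the robot's axis, its underside 0.61 m above the bench.
- lid_handle (a point): Middle of the lid's bar handle (on the right when shut): round, 10 mm thick, along the incubator's y, free for 110 mm, 40 mm gap between bar and lid. Lid shut: 232 mm from the hinge line along the incubator's -x and 16 mm above it (116 mm above the bench); the blue lid's top is 23 mm higher. Lid fully open: straight above the hinge, 333 mm above the bench. Frame turns with the lid.
- clamp_free_seat (a point): Centre of the top of the empty clamp's base, 24 mm above the bench; a bottle stands on it. Four upright spring fingers at 45 degrees to the clamp's x and y axes leave a 56 mm round space, flaring to 65 mm at their tops, 38 mm above this point. Axes parallel to the incubator's. Either of the two clamps may be the empty one.
- white_bottle_center (a point): White plastic bottle with a blue cap, to be loaded: body 48 mm in diameter, straight to about 65 mm up, cap 30 mm, 90 mm tall in all, 0.08 to 0.18 kg. Point half-way up (45 mm above its underside), z axis up the bottle. Starts standing on the bench to the right of the incubator.
- small_brown_center (a point): Small brown glass bottle with a white cap, 40 mm in diameter, 75 mm tall, standing in the other clamp; stays there. Point half-way up.
- big_brown_center (a point): Larger brown bottle with a black cap, 56 mm in diameter, 105 mm tall, loose on the bench beyond the white bottle; bystander. Point half-way up.
- dish_center (a point): Small clear petri dish, 58 mm in diameter, 15 mm high, loose on the bench to the left of the incubator; bystander. Point half-way up.
There are look-alikes about, which are no part of the job. What is shaped like the part that bears white_bottle_center but green, pink or purple is not meant.

How it is judged:
On the way, in this order (a step that is already met when the one before it is completed fails the run):
1. the lid stands open on its struts, past its balance point, with nothing touching it (value of joint lid above 1.3 rad and contact force between lid and anything else below 0.1 N), for 0.4 s.
2. the white bottle stands upright in the empty clamp, let go, with the lid still open (value of joint lid above 1 rad and horizontal distance between white_bottle_center and clamp_free_seat below 0.01 m and z of white_bottle_center in the frame of clamp_free_seat below 0.05 m and angle between white_bottle_center's own z axis and vertical below 0.12 rad and contact force between white_bottle and the fingers below 0.1 N), for 0.2 s.
At the end, for the whole second after the job is handed in: The lid is shut (within 0.04 rad) and the white bottle stands at rest in the clamp that was empty: within 10 mm of its centre, its foot within 5 mm of the clamp's base, within 0.15 rad of upright (value of joint lid below 0.04 rad and horizontal distance between white_bottle_center and clamp_free_seat below 0.01 m and z of white_bottle_center in the frame of clamp_free_seat below 0.05 m and angle between white_bottle_center's own z axis and vertical below 0.12 rad and linear speed of white_bottle below 0.03 m/s); the robot touches nothing.
It fails at once if the small brown bottle is moved out of its place by more than 25 mm or tipped (distance of small_brown_center from where it was at the start of the episode above 0.025 m or angle between small_brown_center's own z axis and vertical above 0.5 rad).
It fails at once if the larger brown bottle or the dish is pushed by more than 30 mm (distance of any of big_brown_center, dish_center from where it was at the start of the episode above 0.03 m).
It fails at once if the white bottle is tipped over (angle between white_bottle_center's own z axis and vertical above 0.7 rad).
It also fails if it takes over 64 s, if anything falls off the work surface, if the arm or the gripper's body presses on something with over 40 N, if the wrist force passes 120 N, or if a joint passes its speed limit or range.

### The arm

A 6-joint arm with a two-finger parallel gripper is mounted at the origin on a cart in front of the work surface, level with it; the furniture and walls round the work are solid. World frame = base frame: x ahead of the robot, y to its left, z up, the work surface at z = 0. Lengths are in m, angles in rad, forces in N, time in s.
With the tool pointing down it reaches from about 0.25 to 0.8 m from the base axis. Payload 3.9 kg.
Tool frame: the origin (TCP) lies midway between the tips of the shut fingers; the grasp point (between the pads) lies 19 mm behind it (tcp_to_grasp is the distance from the TCP to the grasp point, in m); z points along the fingers, y is the line along which they close (so a half turn about z gives the same grasp; the last joint's range is limited). The gripper opens to 85 mm and grips with 20 to 120 N. Pads are 22 mm wide; open, the fingers measure 114 mm over their backs; the gripper's body (76 mm by 85 mm) begins 54 mm behind the grasp point. The pads swing forward as they close: fully open they stand 13 mm farther back than shut.
Start: joints at [1.135, 0.26, -0.138, 1.173, 0, 1.571], TCP at [0.222, 0.476, 0.231] pointing down, gripper open.
Joint ranges: [-2.78, 2.78], [-0.83, 1.72], [-1.28, 1.37], [-1.9, 2.12], [-1.57, 1.48], [-3.14, 3.14]. Speed limits (rad/s): [2.57, 2.57, 3.14, 3.14, 3.14, 3.14].

### API

Orientations are given as a 3x3 rotation matrix whose columns are the frame's x, y, z axes.
In Python, from rig import state, snapshot, camera_params, job_done, outline_of, mark_of, tcp_to_grasp gives the robot as it stands. The module is installed in compiled form; this text tells all that it offers.
- The arm moves only by the tool move_arm, never from a script. Its argument "deltas" is a list of rows, each an object of numbers: "ax", "ay", "az": the turn, a rotation vector about the world's x, y, z normalised to -1 to 1, where 1 is 180 degrees; "dx", "dy", "dz": the shift along the world's x, y, z normalised to -1 to 1, where 1 is 400 mm; "gripper": the opening, from -1 (shut) to 1 (fully open), so that 0 is half open. A call has 1 to 5 rows; each row is the pose to reach, as a shift and turn from the pose commanded when the call began, turning the shorter way round; what a row does not reach only later rows make up. A row lasts 1/12 s, in which the tool goes at most 41.7 mm and 7.16 degrees, less where a joint would pass 70% of its speed; a pose out of reach is approached as far as the arm can. A call with a number of a shift or a turn outside -1 to 1 is refused whole. A call with a gripper value outside its range is refused whole. The fingers move at their own pace and stop on an object; the grip force is fixed at half the most. Time passes only in rows, so rows that repeat a pose let the fingers close. It gives the time, the measured TCP pose, the force, the opening and the grip force at its end, in the units of the state.
- state(): the state, without advancing time (a new reading comes with each control period).
- snapshot(name): name is "side" or "top"; returns the picture (420x560x3 uint8, red, green, blue); there is no depth.
- camera_params(name): a dict with "camera_matrix" (3x3 intrinsics, pixels), "cam_to_world" (4x4, takes a point from camera to world coordinates). Camera axes: x right, y up, looking along -z (the intrinsics and any distortion apply to the point x, -y, -z); pixel columns grow to the right and rows downward; lengths in m; the calibration is good to about 2 mm. A picture is of the moment at which its call begins. camera_params takes no time and is no camera call.
- job_done(): hands the job in; it is judged then, once.
Trained networks look in the newest picture that a camera, given by its name, has taken for a name from the list of things; names that differ only in an ending like _2 or _b are one class to them, and where a whole thing is asked for, a point or a joint stands for the part that bears it (a point fixed in the world has none). Each returns a list of dicts, best first, with "confidence" (0 to 1); they miss things now and then, are a little off and sometimes report something else, mostly with a low value. They report only what shows in the picture. A call takes as long as a camera call. They do not tell look-alikes from the thing itself.
- outline_of(target, camera): "region" (420x560 bool, what is visible of it).
- mark_of(target, camera): "location" ([x, y, z] in m, in world coordinates, good to about 4 mm: a listed point, or the origin of a listed thing).
The state is a dict: "clock": time; "q": joint angles; "qd": joint speeds; "joint_efforts": joint torques, N m; "tool_pos": TCP position; "ee_rot": TCP orientation; "ft_force": force on the tool from outside, world axes, zero at the start; "moment": the same for the moment, N m; "grip_width": finger opening in m; "gripper_force": force on a finger pad.
Only numpy, scipy, OpenCV 4.12 (cv2) and the standard library are available. Lean on these libraries where they do the work, as an engineer would, in place of code of your own. Each camera call takes 0.05 s, during which the arm holds its last target. There are 200 camera calls.

## Working session

There is one attempt and no reset: what is moved stays moved. The work goes in short steps, Python scripts to look and compute and a tool call to move; the robot and the scene stay as the last step left them, time stands still between calls to the robot, and variables do not carry over. Pictures are saved under pics/ and viewed, at most 10 in all, crops included, and the job is handed in when it is done.

Besides the shell and the picture viewer there is one more tool, called after "Emit:" as name([rows], argument=value, ...), one row to a line, values as JSON. move_arm: Moves the arm, as the interface text tells. Scaled input: -1 to 1 covers 400 mm each way for a shift and 180 degrees each way for a turn. Its arguments: {"type":"object","properties":{"deltas":{"type":"array","items":{"type":"object","properties":{"ax":{"type":"number"},"ay":{"type":"number"},"az":{"type":"number"},"dx":{"type":"number"},"dy":{"type":"number"},"dz":{"type":"number"},"gripper":{"type":"number"}}}}},"required":["deltas"]}

```bash
mkdir -p pics
cat > h.py <<'E'
import numpy as np, cv2
from rig import *
def snap(c,f):
    im=snapshot(c); cv2.imwrite('pics/'+f,im[:,:,::-1]); return im
def marks(names,c):
    for n in names:
        for r in mark_of(n,c)[:3]: print(c,n,np.round(r['location'],4),round(r['confidence'],2))
E
python3 - <<'E'
from h import *
a=snap('top','t0.png'); b=snap('side','s0.png')
cv2.imwrite('pics/b0.png',cv2.resize(np.hstack([a,b]),(800,300))[:,:,::-1])
N=['incubator','lid_hinge','lid_handle','white_bottle_center','big_brown_center','dish_center']
for c in('top','side'): marks(N,c)
s=state();print(s['clock'],s['tool_pos'],s['ee_rot'],s['grip_width'],s['ft_force'],tcp_to_grasp)
for c in('top','side'):
  print(np.round(camera_params(c)['cam_to_world'],3))
E
```

```text
top incubator [ 0.4747  0.1867 -0.0006] 0.79
top lid_hinge [0.4763 0.2753 0.1   ] 0.93
top lid_hinge [0.4723 0.043  0.1173] 0.22
top lid_handle [0.4694 0.0456 0.1201] 0.65
top white_bottle_center [ 0.4699 -0.3942  0.0418] 0.62
top white_bottle_center [ 0.335  -0.3027  0.0469] 0.57
top white_bottle_center [ 0.534  -0.3219  0.0469] 0.52
top big_brown_center [ 0.6259 -0.2987  0.0494] 0.58
top dish_center [0.5504 0.4264 0.0049] 0.59
side incubator [0.4737 0.1894 0.0016] 0.77
side lid_hinge [0.4768 0.2779 0.0996] 0.96
side lid_handle [0.4777 0.0425 0.1201] 0.71
side white_bottle_center [ 0.5314 -0.3241  0.0386] 0.97
side white_bottle_center [ 0.3393 -0.3028  0.0423] 0.76
side white_bottle_center [ 0.4709 -0.3879  0.044 ] 0.75
side big_brown_center [ 0.6186 -0.2917  0.0519] 0.91
side dish_center [0.5431 0.4256 0.0073] 0.95
side dish_center [0.474  0.2763 0.0991] 0.4
0.7 [0.22162415 0.4759416  0.23131343] [[-9.06536449e-01  4.22127548e-01 -6.97364943e-07]
 [ 4.22127547e-01  9.06536448e-01  5.23064252e-05]
 [ 2.27121698e-05  4.71233040e-05 -9.99999999e-01]] 0.08557575261215807 [-0.5221845  -1.03909964  0.0237358 ] 0.0187
[[ 0.251  0.935 -0.25   0.051]
 [-0.968  0.242 -0.065 -0.114]
 [ 0.     0.258  0.966  1.828]
 [ 0.     0.     0.     1.   ]]
[[-1.    -0.005  0.018  0.522]
 [ 0.017 -0.636  0.771  0.949]
 [ 0.007  0.771  0.636  0.855]
 [ 0.     0.     0.     1.   ]]
```

View pics/t0.png

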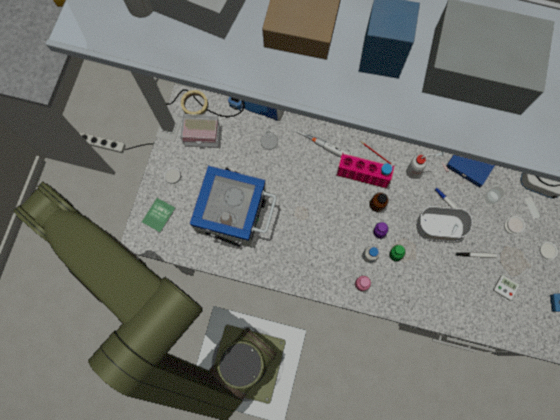

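View pics/s0.png

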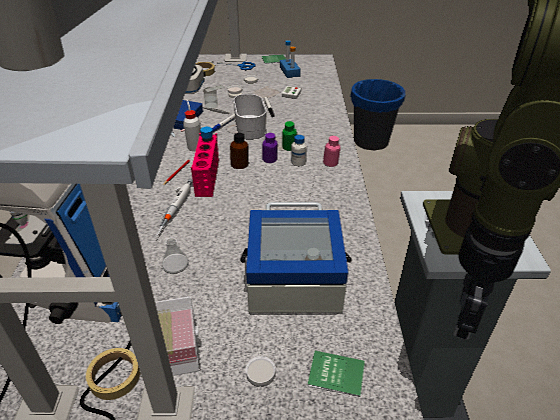

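Top view: white bottle with its blue cap is at (372,254), with purple, green and pink look-alikes round it. The incubator is at (230,205) with its handle at (268,215). The brown bottle inside is on the robot-near side, so the empty clamp should be the far one. The side view agrees (white bottle at (298,150)).

```bash
cat >> h.py <<'E'
def toplane(c,uv,z):
    P=camera_params(c); K=np.array(P['camera_matrix']); T=np.array(P['cam_to_world'])
    uv=np.atleast_2d(uv).astype(float); d=np.c_[uv,np.ones(len(uv))]@np.linalg.inv(K).T
    d=d*[1,-1,-1]@T[:3,:3].T; o=T[:3,3]
    return o+d*((z-o[2])/d[:,2])[:,None]
def blue(im):
    h=cv2.cvtColor(im,cv2.COLOR_RGB2HSV); return ((h[...,0]>100)&(h[...,0]<125)&(h[...,1]>120)&(h[...,2]>60)).astype(np.uint8)
E
python3 - <<'E'
from h import *
for c,box,cap in(('top',(190,160,275,250),(362,243,382,263)),('side',(240,200,355,290),(288,130,308,148))):
    im=cv2.imread(f'pics/{c[0]}0.png')[:,:,::-1].copy(); m=blue(im)
    x0,y0,x1,y1=cap; ys,xs=np.nonzero(m[y0:y1,x0:x1]); p=[xs.mean()+x0,ys.mean()+y0]
    print(c,'cap',len(xs),p,toplane(c,p,.088 if c=='top' else .083).round(4))
    x0,y0,x1,y1=box; ys,xs=np.nonzero(m[y0:y1,x0:x1]); w=toplane(c,np.c_[xs+x0,ys+y0],.139)[:,:2]
    r=cv2.minAreaRect((w*1000).astype(np.float32)); print('lid rect mm',r)
    for t in ['lid_handle','white_bottle_center']:
      snapshot(c)
      for o in outline_of(t,c)[:4]:
        ys,xs=np.nonzero(o['region']); print(t,o['confidence'],len(xs),xs.min(),xs.max(),ys.min(),ys.max(),xs.mean(),ys.mean())
a=cv2.imread('pics/t0.png')[150:260,170:300]; b=cv2.imread('pics/s0.png')[190:300,230:360]
cv2.imwrite('pics/z0.png',cv2.resize(np.hstack([a,b]),None,fx=3,fy=3,interpolation=cv2.INTER_CUBIC))
E
```

```text
top cap 56 [np.float64(373.25), np.float64(251.44642857142858)] [[ 0.4395 -0.3079  0.088 ]]
lid rect mm ((470.4874267578125, 185.98391723632812), (196.16859436035156, 209.2711181640625), 89.37641906738281)
lid_handle 0.65 4011 190 275 166 240 228.93542757417103 203.11543256045874
white_bottle_center 0.6 225 389 405 245 261 396.5733333333333 252.83555555555554
white_bottle_center 0.54 198 362 378 247 262 370.07070707070704 254.2828282828283
white_bottle_center 0.49 145 374 387 222 236 380.3379310344828 229.08965517241379
white_bottle_center 0.47 179 355 369 276 290 362.2067039106145 282.9329608938547
side cap 57 [np.float64(298.8070175438597), np.float64(138.21052631578948)] [[ 0.4413 -0.3124  0.083 ]]
lid rect mm ((473.33544921875, 203.60523986816406), (220.02529907226562, 205.672607421875), 89.51876831054688)
lid_handle 0.74 7324 246 348 202 283 295.9092026215183 245.9345985800109
white_bottle_center 0.96 381 291 306 135 165 298.61679790026244 150.95538057742783
white_bottle_center 0.77 404 324 339 136 166 331.8514851485148 151.48762376237624
white_bottle_center 0.7 437 262 278 133 163 270.1487414187643 148.53775743707095
white_bottle_center 0.59 313 282 295 121 150 288.258785942492 135.42172523961662
```

View pics/z0.png

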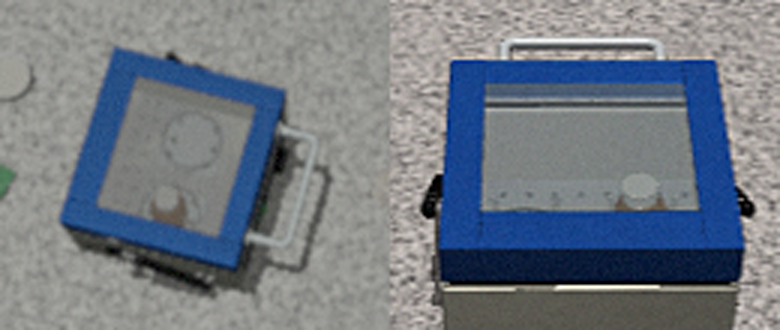

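Run:
```python
from h import *
print(toplane('top',[[275,196.7],[266,231]],.116).round(4)); print(toplane('side',[[268.3,204],[320.7,204]],.116).round(4))
for c in('top','side'):
    for i in range(2):
        snapshot(c); marks(['lid_hinge','lid_handle'],c)
print(state()['clock'])
```

```text
[[0.5307 0.0453 0.116 ]
 [0.4121 0.0439 0.116 ]]
[[0.5322 0.043  0.116 ]
 [0.4053 0.044  0.116 ]]
top lid_hinge [0.4751 0.2781 0.0981] 0.89
top lid_handle [0.4729 0.0433 0.1193] 0.64
top lid_hinge [0.4762 0.2756 0.0989] 0.95
top lid_handle [0.4719 0.0465 0.1212] 0.66
side lid_hinge [0.4733 0.2736 0.1007] 0.83
side lid_hinge [0.4744 0.1888 0.0006] 0.25
side lid_handle [0.4774 0.0423 0.1199] 0.91
side lid_hinge [0.4743 0.2765 0.1009] 0.63
side lid_handle [0.4755 0.0424 0.1208] 0.84
1.7
```

Emit:
move_arm([
  {"dx":0.25,"dy":-0.4325,"az":0.139,"gripper":-0.34},
  {"dx":0.25,"dy":-0.4325,"az":0.139,"gripper":-0.34},
  {"dx":0.25,"dy":-0.4325,"az":0.139,"gripper":-0.34},
  {"dx":0.25,"dy":-0.4325,"az":0.139,"gripper":-0.34},
  {"dx":0.25,"dy":-0.4325,"az":0.139,"gripper":-0.34},
])

```text
schema error: expected keys ax, ay, az, dx, dy, dz, gripper
```

Emit:
move_arm([
  {"dx":0.25,"dy":-0.4325,"gripper":-0.34},
  {"dx":0.25,"dy":-0.4325,"gripper":-0.34},
  {"dx":0.25,"dy":-0.4325,"gripper":-0.34},
  {"dx":0.25,"dy":-0.4325,"gripper":-0.34},
  {"dx":0.25,"dy":-0.4325,"gripper":-0.34},
])

```text
schema error: expected keys ax, ay, az, dx, dy, dz, gripper
```

Emit:
move_arm([
  {"dx":0.125,"dy":-0.216,"gripper":-0.34},
  {"dx":0.125,"dy":-0.216,"gripper":-0.34},
  {"dx":0.125,"dy":-0.216,"gripper":-0.34},
  {"dx":0.125,"dy":-0.216,"gripper":-0.34},
  {"dx":0.125,"dy":-0.216,"gripper":-0.34},
])

```text
schema error: expected keys ax, ay, az, dx, dy, dz, gripper
```

All keys are required in every row.

Emit:
move_arm([
  {"dx":0.25,"dy":-0.4325,"dz":0,"ax":0,"ay":0,"az":0.139,"gripper":-0.34},
  {"dx":0.25,"dy":-0.4325,"dz":0,"ax":0,"ay":0,"az":0.139,"gripper":-0.34},
  {"dx":0.25,"dy":-0.4325,"dz":0,"ax":0,"ay":0,"az":0.139,"gripper":-0.34},
  {"dx":0.25,"dy":-0.4325,"dz":0,"ax":0,"ay":0,"az":0.139,"gripper":-0.34},
  {"dx":0.25,"dy":-0.4325,"dz":0,"ax":0,"ay":0,"az":0.139,"gripper":-0.34},
])

```text
clock: 2.12
tool_pos: [0.3216, 0.3024, 0.2314]
ee_rot: [[-1.0, -0.005, 0.001], [-0.005, 1.0, 0.0], [-0.001, 0.0, -1.0]]
ft_force: [0.4, -0.3, 0.5]
grip_width: 0.0284
gripper_force: 0.0
```

Emit:
move_arm([
  {"dx":0.25,"dy":-0.4325,"dz":0,"ax":0,"ay":0,"az":0,"gripper":-0.34},
  {"dx":0.25,"dy":-0.4325,"dz":0,"ax":0,"ay":0,"az":0,"gripper":-0.34},
  {"dx":0.25,"dy":-0.4325,"dz":0,"ax":0,"ay":0,"az":0,"gripper":-0.34},
  {"dx":0.25,"dy":-0.4325,"dz":0,"ax":0,"ay":0,"az":0,"gripper":-0.34},
  {"dx":0.25,"dy":-0.4325,"dz":0,"ax":0,"ay":0,"az":0,"gripper":-0.34},
])

```text
clock: 2.53
tool_pos: [0.4222, 0.1282, 0.2316]
ee_rot: [[-1.0, 0.0, 0.001], [0.0, 1.0, -0.0], [-0.001, -0.0, -1.0]]
ft_force: [1.0, -0.3, 0.4]
grip_width: 0.0279
gripper_force: 0.0
```

Emit:
move_arm([
  {"dx":0.125,"dy":-0.2145,"dz":-0.1,"ax":0,"ay":0,"az":0,"gripper":-0.34},
  {"dx":0.125,"dy":-0.2145,"dz":-0.1,"ax":0,"ay":0,"az":0,"gripper":-0.34},
  {"dx":0.125,"dy":-0.2145,"dz":-0.1,"ax":0,"ay":0,"az":0,"gripper":-0.34},
  {"dx":0.125,"dy":-0.2145,"dz":-0.1,"ax":0,"ay":0,"az":0,"gripper":-0.34},
])

```text
clock: 2.87
tool_pos: [0.4721, 0.0414, 0.1895]
ee_rot: [[-1.0, 0.005, -0.002], [0.005, 1.0, -0.002], [0.002, -0.002, -1.0]]
ft_force: [-0.3, 0.1, 0.1]
grip_width: 0.0281
gripper_force: 0.0
```

Run:
```python
from h import *
a=snap('top','t1.png'); b=snap('side','s1.png')
z=np.hstack([a[150:260,170:300],b[140:250,230:360]])
cv2.imwrite('pics/z1.png',cv2.resize(z,None,fx=3,fy=3,interpolation=cv2.INTER_CUBIC)[:,:,::-1])
s=state();print(s['clock'],s['tool_pos'],s['q'])
```

```text
2.9667 [0.47088098 0.04433355 0.1908507 ] [ 9.35355658e-02  1.95105050e-01 -3.34078209e-01  1.04310429e+00
  4.98839258e-04  9.48408337e-02]
```

View pics/z1.png

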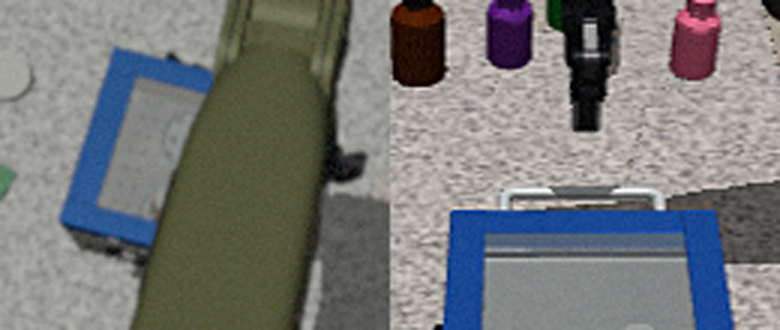

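The arm hides the handle from the top camera. In the side view the gripper is centred over the bar at (586,130), with the bar at (586,190). I'll descend and grip.

Emit:
move_arm([
  {"dx":0,"dy":0,"dz":-0.08,"ax":0,"ay":0,"az":0,"gripper":-0.34},
  {"dx":0,"dy":0,"dz":-0.16,"ax":0,"ay":0,"az":0,"gripper":-0.34},
  {"dx":0,"dy":0,"dz":-0.236,"ax":0,"ay":0,"az":0,"gripper":-0.34},
  {"dx":0,"dy":0,"dz":-0.236,"ax":0,"ay":0,"az":0,"gripper":-0.34},
])

```text
clock: 3.3
tool_pos: [0.4663, 0.0458, 0.0929]
ee_rot: [[-1.0, -0.003, -0.009], [-0.003, 1.0, -0.0], [0.009, -0.0, -1.0]]
ft_force: [-1.7, -0.6, -0.6]
grip_width: 0.0282
gripper_force: 0.0
```

Emit:
move_arm([
  {"dx":0,"dy":0,"dz":0,"ax":0,"ay":0,"az":0,"gripper":-1},
  {"dx":0,"dy":0,"dz":0,"ax":0,"ay":0,"az":0,"gripper":-1},
  {"dx":0,"dy":0,"dz":0,"ax":0,"ay":0,"az":0,"gripper":-1},
  {"dx":0,"dy":0,"dz":0,"ax":0,"ay":0,"az":0,"gripper":-1},
])

```text
clock: 3.63
tool_pos: [0.4709, 0.045, 0.0982]
ee_rot: [[-1.0, -0.001, 0.0], [-0.001, 1.0, -0.0], [-0.0, -0.0, -1.0]]
ft_force: [-3.5, -2.4, -1.4]
grip_width: 0.0082
gripper_force: 58.5
```

Emit:
move_arm([
  {"dx":0,"dy":0.004,"dz":0.0405,"ax":0,"ay":0,"az":0,"gripper":-1},
  {"dx":0,"dy":0.011,"dz":0.0805,"ax":0,"ay":0,"az":0,"gripper":-1},
  {"dx":0,"dy":0.021,"dz":0.12,"ax":0,"ay":0,"az":0,"gripper":-1},
  {"dx":0,"dy":0.0335,"dz":0.1585,"ax":0,"ay":0,"az":0,"gripper":-1},
  {"dx":0,"dy":0.049,"dz":0.196,"ax":0,"ay":0,"az":0,"gripper":-1},
])

```text
clock: 4.05
tool_pos: [0.4709, 0.0641, 0.1769]
ee_rot: [[-1.0, -0.0, 0.001], [-0.0, 1.0, -0.001], [-0.001, -0.001, -1.0]]
ft_force: [-1.6, -2.4, -2.5]
grip_width: 0.0074
gripper_force: 58.4
```

Emit:
move_arm([
  {"dx":0,"dy":0.018,"dz":0.0365,"ax":0,"ay":0,"az":0,"gripper":-1},
  {"dx":0,"dy":0.038,"dz":0.072,"ax":0,"ay":0,"az":0,"gripper":-1},
  {"dx":0,"dy":0.061,"dz":0.105,"ax":0,"ay":0,"az":0,"gripper":-1},
  {"dx":0,"dy":0.086,"dz":0.137,"ax":0,"ay":0,"az":0,"gripper":-1},
  {"dx":0,"dy":0.113,"dz":0.1675,"ax":0,"ay":0,"az":0,"gripper":-1},
])

```text
clock: 4.47
tool_pos: [0.4712, 0.1083, 0.2448]
ee_rot: [[-1.0, 0.0, 0.002], [0.0, 1.0, -0.004], [-0.002, -0.004, -1.0]]
ft_force: [-1.9, -5.6, 1.5]
grip_width: 0.008
gripper_force: 58.4
```

Emit:
move_arm([
  {"dx":0,"dy":0.029,"dz":0.028,"ax":0,"ay":0,"az":0,"gripper":-1},
  {"dx":0,"dy":0.06,"dz":0.054,"ax":0,"ay":0,"az":0,"gripper":-1},
  {"dx":0,"dy":0.093,"dz":0.078,"ax":0,"ay":0,"az":0,"gripper":-1},
  {"dx":0,"dy":0.1275,"dz":0.0995,"ax":0,"ay":0,"az":0,"gripper":-1},
  {"dx":0,"dy":0.163,"dz":0.119,"ax":0,"ay":0,"az":0,"gripper":-1},
])

```text
clock: 4.88
tool_pos: [0.4717, 0.1741, 0.2935]
ee_rot: [[-1.0, 0.0, 0.005], [0.0, 1.0, -0.002], [-0.005, -0.002, -1.0]]
ft_force: [-1.9, -4.2, 3.4]
grip_width: 0.0079
gripper_force: 60.6
```

Emit:
move_arm([
  {"dx":0,"dy":0.037,"dz":0.0165,"ax":0,"ay":0,"az":0,"gripper":-1},
  {"dx":0,"dy":0.075,"dz":0.03,"ax":0,"ay":0,"az":0,"gripper":-1},
  {"dx":0,"dy":0.114,"dz":0.0415,"ax":0,"ay":0,"az":0,"gripper":-1},
  {"dx":0,"dy":0.154,"dz":0.05,"ax":0,"ay":0,"az":0,"gripper":-1},
  {"dx":0,"dy":0.194,"dz":0.0555,"ax":0,"ay":0,"az":0,"gripper":-1},
])

```text
clock: 5.3
tool_pos: [0.4724, 0.2537, 0.3158]
ee_rot: [[-1.0, -0.001, 0.006], [-0.001, 1.0, 0.003], [-0.006, 0.003, -1.0]]
ft_force: [-3.4, -4.8, 13.9]
grip_width: 0.0074
gripper_force: 63.0
```

Emit:
move_arm([
  {"dx":0,"dy":0,"dz":0,"ax":0,"ay":0,"az":0,"gripper":-0.3},
  {"dx":0,"dy":0,"dz":0,"ax":0,"ay":0,"az":0,"gripper":-0.3},
  {"dx":0,"dy":0,"dz":0,"ax":0,"ay":0,"az":0,"gripper":-0.3},
])

```text
clock: 5.55
tool_pos: [0.4719, 0.2535, 0.3136]
ee_rot: [[-1.0, -0.001, 0.003], [-0.001, 1.0, 0.003], [-0.003, 0.003, -1.0]]
ft_force: [1.3, 2.4, 0.8]
grip_width: 0.0301
gripper_force: 1.0
```

Emit:
move_arm([
  {"dx":0,"dy":0.03,"dz":0,"ax":0,"ay":0,"az":0,"gripper":-0.3},
  {"dx":0,"dy":0.03,"dz":0.08,"ax":0,"ay":0,"az":0,"gripper":-0.3},
  {"dx":0,"dy":0.03,"dz":0.16,"ax":0,"ay":0,"az":0,"gripper":-0.3},
  {"dx":0,"dy":0.0,"dz":0.21,"ax":0,"ay":0,"az":0,"gripper":0},
  {"dx":0,"dy":-0.1,"dz":0.21,"ax":0,"ay":0,"az":0,"gripper":0.5},
])

```text
clock: 5.97
tool_pos: [0.4731, 0.2162, 0.3994]
ee_rot: [[-1.0, -0.006, 0.006], [-0.006, 1.0, 0.005], [-0.006, 0.005, -1.0]]
ft_force: [1.8, 0.3, 0.7]
grip_width: 0.0532
gripper_force: 0.0
```

Emit:
move_arm([
  {"dx":-0.02,"dy":-0.1,"dz":0,"ax":0,"ay":0,"az":0,"gripper":0.5},
  {"dx":-0.04,"dy":-0.2,"dz":0,"ax":0,"ay":0,"az":0,"gripper":0.5},
  {"dx":-0.06,"dy":-0.3,"dz":0,"ax":0,"ay":0,"az":0,"gripper":0.5},
  {"dx":-0.07,"dy":-0.4,"dz":0,"ax":0,"ay":0,"az":0,"gripper":0.5},
  {"dx":-0.08,"dy":-0.5,"dz":0,"ax":0,"ay":0,"az":0,"gripper":0.5},
])

```text
clock: 6.38
tool_pos: [0.4381, 0.0108, 0.3961]
ee_rot: [[-1.0, -0.001, -0.0], [-0.001, 1.0, -0.0], [0.0, -0.0, -1.0]]
ft_force: [1.0, -0.4, -0.3]
grip_width: 0.0645
gripper_force: 0.0
```

Emit:
move_arm([
  {"dx":0,"dy":-0.1,"dz":-0.02,"ax":0,"ay":0,"az":0,"gripper":0.5},
  {"dx":0,"dy":-0.2,"dz":-0.05,"ax":0,"ay":0,"az":0,"gripper":0.5},
  {"dx":0,"dy":-0.3,"dz":-0.1,"ax":0,"ay":0,"az":0,"gripper":0.5},
  {"dx":0,"dy":-0.4,"dz":-0.15,"ax":0,"ay":0,"az":0,"gripper":0.5},
  {"dx":0,"dy":-0.5,"dz":-0.2,"ax":0,"ay":0,"az":0,"gripper":0.5},
])

```text
clock: 6.8
tool_pos: [0.4384, -0.1811, 0.3195]
ee_rot: [[-1.0, 0.0, 0.0], [0.0, 1.0, -0.0], [-0.0, -0.0, -1.0]]
ft_force: [0.4, -0.2, -0.0]
grip_width: 0.064
gripper_force: 0.0
```

Run:
```python
from h import *
a=snap('top','t2.png'); marks(['clamp_free_seat','small_brown_center','lid_handle','incubator','white_bottle_center'],'top')
b=snap('side','s2.png'); marks(['clamp_free_seat','small_brown_center','lid_handle','white_bottle_center'],'side')
z=np.hstack([a[150:260,170:300],b[150:260,230:360]])
cv2.imwrite('pics/z2.png',cv2.resize(z,None,fx=3,fy=3,interpolation=cv2.INTER_CUBIC)[:,:,::-1])
s=state();print(s['clock'],s['tool_pos'])
```

```text
top clamp_free_seat [0.5205 0.1898 0.0216] 0.83
top small_brown_center [4.740e-01 1.903e-01 4.000e-04] 0.57
top lid_handle [0.4747 0.2769 0.3327] 0.96
top incubator [0.4731 0.1868 0.0016] 0.72
top white_bottle_center [ 0.4408 -0.305   0.0431] 0.79
top white_bottle_center [ 0.468  -0.3938  0.0435] 0.7
top white_bottle_center [ 0.5325 -0.3206  0.045 ] 0.69
side lid_handle [0.4802 0.2774 0.337 ] 0.63
side white_bottle_center [ 0.532  -0.3203  0.043 ] 0.76
side white_bottle_center [ 0.4707 -0.3942  0.0436] 0.63
side white_bottle_center [ 0.4398 -0.302   0.0427] 0.56
7.35 [ 0.43957061 -0.17822477  0.32093527]
```

View pics/z2.png

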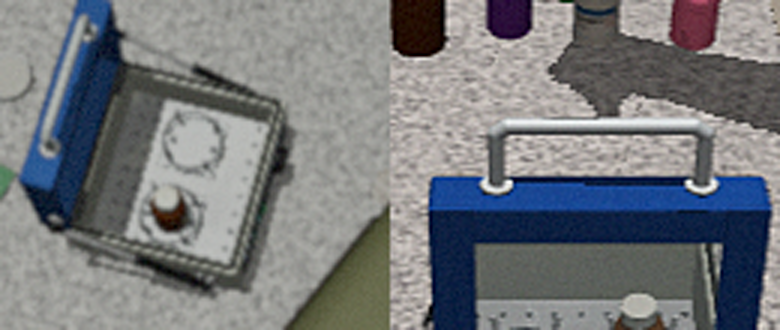

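Lid stands open, the brown bottle sits in the near clamp at zoom (168,205), and the empty ring is at (193,140), the far clamp. Going to the white bottle.

Emit:
move_arm([
  {"dx":0,"dy":-0.08,"dz":-0.05,"ax":0,"ay":0,"az":0,"gripper":0.55},
  {"dx":0,"dy":-0.16,"dz":-0.11,"ax":0,"ay":0,"az":0,"gripper":0.55},
  {"dx":0,"dy":-0.23,"dz":-0.18,"ax":0,"ay":0,"az":0,"gripper":0.55},
  {"dx":0,"dy":-0.29,"dz":-0.26,"ax":0,"ay":0,"az":0,"gripper":0.55},
  {"dx":0,"dy":-0.319,"dz":-0.35,"ax":0,"ay":0,"az":0,"gripper":0.55},
])

```text
clock: 7.77
tool_pos: [0.4407, -0.3096, 0.1804]
ee_rot: [[-1.0, -0.0, 0.004], [-0.0, 1.0, -0.004], [-0.004, -0.004, -1.0]]
ft_force: [-0.2, -0.1, -0.6]
grip_width: 0.066
gripper_force: 0.0
```

Emit:
move_arm([
  {"dx":0,"dy":0,"dz":-0.08,"ax":0,"ay":0,"az":0,"gripper":0.55},
  {"dx":0,"dy":0,"dz":-0.128,"ax":0,"ay":0,"az":0,"gripper":0.55},
  {"dx":0,"dy":0,"dz":-0.128,"ax":0,"ay":0,"az":0,"gripper":0.55},
])

```text
clock: 8.02
tool_pos: [0.4363, -0.3044, 0.1247]
ee_rot: [[-1.0, -0.001, -0.007], [-0.001, 1.0, 0.005], [0.007, 0.005, -1.0]]
ft_force: [-1.1, 0.5, -0.3]
grip_width: 0.0661
gripper_force: 0.0
```

Run:
```python
from h import *
a=snap('top','t3.png'); marks(['white_bottle_center'],'top'); b=snap('side','s3.png'); marks(['white_bottle_center'],'side')
z=np.hstack([a[190:300,320:450],b[90:200,230:360]])
cv2.imwrite('pics/z3.png',cv2.resize(z,None,fx=3,fy=3,interpolation=cv2.INTER_CUBIC)[:,:,::-1])
s=state();print(s['clock'],s['tool_pos'])
print(toplane('top',[[234.3,196.7]],.062),toplane('top',[[234.3,196.7]],.024))
```

```text
top white_bottle_center [ 0.3344 -0.2996  0.0444] 0.62
top white_bottle_center [ 0.4707 -0.3945  0.0446] 0.4
side white_bottle_center [ 0.5299 -0.324   0.0379] 0.96
side white_bottle_center [ 0.4693 -0.3927  0.0438] 0.74
side white_bottle_center [ 0.4411 -0.3041  0.0438] 0.67
8.2167 [ 0.44070685 -0.3072183   0.13105777]
[[0.51138184 0.1835023  0.062     ]] [[0.5212869  0.18990069 0.024     ]]
```

View pics/z3.png

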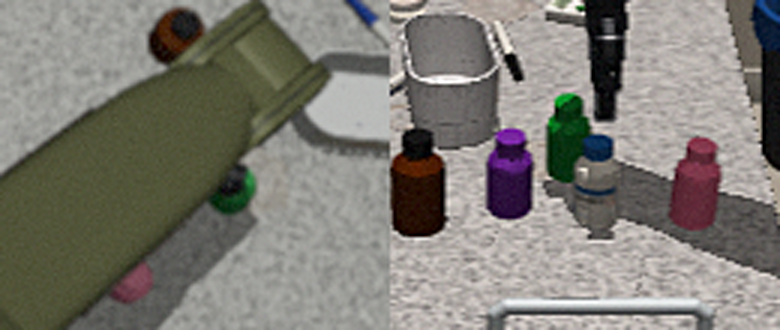

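The gripper is right above the white bottle (side view: cap at zoom (598,148), gripper at (605,115)), and the neighbours are clear. Descending and gripping.

Emit:
move_arm([
  {"dx":0,"dy":0.002,"dz":-0.07,"ax":0,"ay":0,"az":0,"gripper":0.55},
  {"dx":0,"dy":0.002,"dz":-0.13,"ax":0,"ay":0,"az":0,"gripper":0.55},
  {"dx":0,"dy":0.002,"dz":-0.19,"ax":0,"ay":0,"az":0,"gripper":0.55},
  {"dx":0,"dy":0.002,"dz":-0.247,"ax":0,"ay":0,"az":0,"gripper":0.55},
  {"dx":0,"dy":0.002,"dz":-0.247,"ax":0,"ay":0,"az":0,"gripper":0.55},
])

```text
clock: 8.63
tool_pos: [0.4381, -0.3048, 0.0285]
ee_rot: [[-1.0, -0.002, -0.003], [-0.002, 1.0, 0.002], [0.003, 0.002, -1.0]]
ft_force: [0.1, 0.2, 0.1]
grip_width: 0.0662
gripper_force: 0.0
```

Emit:
move_arm([
  {"dx":0,"dy":0,"dz":0,"ax":0,"ay":0,"az":0,"gripper":0.3},
  {"dx":0,"dy":0,"dz":0,"ax":0,"ay":0,"az":0,"gripper":0.1},
  {"dx":0,"dy":0,"dz":0,"ax":0,"ay":0,"az":0,"gripper":-0.1},
  {"dx":0,"dy":0,"dz":0,"ax":0,"ay":0,"az":0,"gripper":-0.3},
  {"dx":0,"dy":0,"dz":0,"ax":0,"ay":0,"az":0,"gripper":-0.3},
])

```text
clock: 9.05
tool_pos: [0.441, -0.307, 0.0328]
ee_rot: [[-1.0, -0.001, 0.004], [-0.001, 1.0, -0.002], [-0.004, -0.002, -1.0]]
ft_force: [-1.1, 0.6, 6.4]
grip_width: 0.0451
gripper_force: 61.7
```

Emit:
move_arm([
  {"dx":0,"dy":0,"dz":0.06,"ax":0,"ay":0,"az":0,"gripper":-0.3},
  {"dx":0,"dy":0,"dz":0.14,"ax":0,"ay":0,"az":0,"gripper":-0.3},
  {"dx":0,"dy":0,"dz":0.24,"ax":0,"ay":0,"az":0,"gripper":-0.3},
  {"dx":0,"dy":0,"dz":0.34,"ax":0,"ay":0,"az":0,"gripper":-0.3},
  {"dx":0,"dy":0.03,"dz":0.4,"ax":0,"ay":0,"az":0,"gripper":-0.3},
])

```text
clock: 9.47
tool_pos: [0.4413, -0.2967, 0.1959]
ee_rot: [[-1.0, 0.001, 0.007], [0.001, 1.0, -0.006], [-0.007, -0.006, -1.0]]
ft_force: [1.1, -0.2, -1.8]
grip_width: 0.0454
gripper_force: 61.7
```

Emit:
move_arm([
  {"dx":0.01,"dy":0.08,"dz":0.05,"ax":0,"ay":0,"az":0,"gripper":-0.3},
  {"dx":0.03,"dy":0.17,"dz":0.08,"ax":0,"ay":0,"az":0,"gripper":-0.3},
  {"dx":0.05,"dy":0.26,"dz":0.1,"ax":0,"ay":0,"az":0,"gripper":-0.3},
  {"dx":0.07,"dy":0.35,"dz":0.1,"ax":0,"ay":0,"az":0,"gripper":-0.3},
  {"dx":0.09,"dy":0.44,"dz":0.1,"ax":0,"ay":0,"az":0,"gripper":-0.3},
])

```text
clock: 9.88
tool_pos: [0.4761, -0.1167, 0.2325]
ee_rot: [[-1.0, -0.0, 0.004], [-0.0, 1.0, -0.001], [-0.004, -0.001, -1.0]]
ft_force: [0.5, -0.5, -1.6]
grip_width: 0.0453
gripper_force: 61.8
```

Emit:
move_arm([
  {"dx":0.02,"dy":0.09,"dz":0,"ax":0,"ay":0,"az":0,"gripper":-0.3},
  {"dx":0.04,"dy":0.18,"dz":0,"ax":0,"ay":0,"az":0,"gripper":-0.3},
  {"dx":0.06,"dy":0.27,"dz":0,"ax":0,"ay":0,"az":0,"gripper":-0.3},
  {"dx":0.08,"dy":0.35,"dz":0,"ax":0,"ay":0,"az":0,"gripper":-0.3},
  {"dx":0.09,"dy":0.42,"dz":0,"ax":0,"ay":0,"az":0,"gripper":-0.3},
])

```text
clock: 10.3
tool_pos: [0.5121, 0.0524, 0.2316]
ee_rot: [[-1.0, -0.002, 0.003], [-0.002, 1.0, 0.001], [-0.003, 0.001, -1.0]]
ft_force: [0.4, -0.4, -2.2]
grip_width: 0.0452
gripper_force: 61.7
```

Run:
```python
from h import *
snap('side','s4.png'); marks(['white_bottle_center','lid_hinge','incubator','clamp_free_seat','lid_handle'],'side')
snap('top','t4.png');marks(['white_bottle_center','lid_hinge','incubator','clamp_free_seat','lid_handle'],'top')
s=state();print(s['clock'],s['tool_pos'],s['ft_force'],s['grip_width'])
```

```text
side white_bottle_center [ 0.3409 -0.3036  0.047 ] 0.88
side white_bottle_center [ 0.467  -0.391   0.0429] 0.74
side white_bottle_center [0.5143 0.0564 0.2425] 0.7
side lid_hinge [0.4776 0.2744 0.1025] 0.56
side lid_handle [0.4789 0.2755 0.3375] 0.68
top white_bottle_center [ 0.5328 -0.3232  0.0449] 0.75
top white_bottle_center [ 0.3337 -0.3014  0.0451] 0.68
top lid_hinge [0.4786 0.2748 0.101 ] 0.74
top lid_hinge [0.5522 0.4279 0.008 ] 0.21
top clamp_free_seat [0.5193 0.1886 0.0288] 0.6
top lid_handle [0.4743 0.2737 0.3358] 0.97
10.9 [0.51103239 0.04925373 0.2303109 ] [-0.10286357 -0.83719072 -1.47149451] 0.0453431341554311
```

Run:
```python
from h import *
T=[.511,.0495,.2305]
for c in('top','side'):
    P=camera_params(c); K=np.array(P['camera_matrix']); E=np.linalg.inv(np.array(P['cam_to_world']))
    p=E@np.r_[T[0],T[1],T[2]-.033+.083,1]; u=K@(p[:3]*[1,-1,-1]); u=u/u[2]; print(c,'expect',u)
    im=cv2.imread(f'pics/{c[0]}4.png')[:,:,::-1].copy(); m=blue(im); n,l,st,ce=cv2.connectedComponentsWithStats(m)
    for i in range(1,n):
        if st[i,4]>12: print(st[i],ce[i].round(1),toplane(c,ce[i],T[2]-.033+.083).round(4))
z=np.hstack([cv2.imread('pics/t4.png')[150:260,170:300],cv2.imread('pics/s4.png')[90:200,230:360]])
cv2.imwrite('pics/z4.png',cv2.resize(z,None,fx=3,fy=3,interpolation=cv2.INTER_CUBIC))
```

```text
top expect [270.92254526 186.89875898   1.        ]
[229  99  13  10  37] [235.7 103. ] [[0.7473 0.2255 0.2805]]
[245 102  31  15 197] [257.8 108.2] [[0.7476 0.1545 0.2805]]
[177 148  32  74 832] [194.8 188.1] [[0.4507 0.2679 0.2805]]
[448 155  46  30 683] [471.1 168.1] [[ 0.7189 -0.5177  0.2805]]
[187 159   7  20  20] [190.2 168.5] [[0.5061 0.2993 0.2805]]
[436 189   9   9  34] [440.1 193. ] [[ 0.6184 -0.4416  0.2805]]
[552 294   8  17 101] [556.1 301.8] [[ 0.3849 -0.8152  0.2805]]
side expect [277.23802042 147.72736814   1.        ]
[237  62  18   8  72] [245.8  65.3] [[ 0.5972 -0.3903  0.2805]]
[295  63   5  13  39] [296.9  69.1] [[ 0.4503 -0.3643  0.2805]]
[352  79  53  24 813] [377.   89.7] [[ 0.2432 -0.233   0.2805]]
[176 100  12  21 139] [182.  110.9] [[ 0.7428 -0.1181  0.2805]]
[189 101  13  10  83] [194.2 105.1] [[ 0.7165 -0.1483  0.2805]]
[200 124  21  15 125] [208.  130.8] [[ 0.6698 -0.0232  0.2805]]
[  57  184   49   93 1753] [ 82.6 230.9] [[0.8553 0.3166 0.2805]]
[ 243  209  114   88 4660] [298.5 248. ] [[0.4782 0.3629 0.2805]]
[ 45 219  39  58 362] [ 65.4 249.8] [[0.8701 0.3633 0.2805]]
[ 99 302  20  20 183] [111.  311.1] [[0.7613 0.4928 0.2805]]
```

View pics/z4.png

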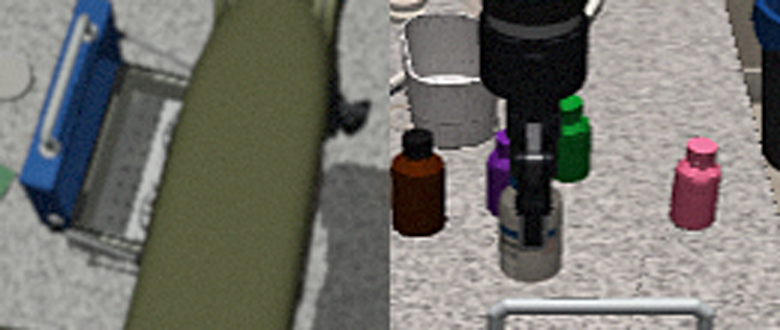

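The bottle is held upright, centred on the gripper (side view: bottle at zoom (531,230), finger at (535,190)). Moving over the clamp, then down to just above its fingers.

Emit:
move_arm([
  {"dx":0.005,"dy":0.08,"dz":0,"ax":0,"ay":0,"az":0,"gripper":-0.3},
  {"dx":0.01,"dy":0.17,"dz":0,"ax":0,"ay":0,"az":0,"gripper":-0.3},
  {"dx":0.0175,"dy":0.26,"dz":0,"ax":0,"ay":0,"az":0,"gripper":-0.3},
  {"dx":0.0175,"dy":0.32,"dz":0,"ax":0,"ay":0,"az":0,"gripper":-0.3},
  {"dx":0.0175,"dy":0.3475,"dz":0,"ax":0,"ay":0,"az":0,"gripper":-0.3},
])

```text
clock: 11.32
tool_pos: [0.5183, 0.1917, 0.2301]
ee_rot: [[-1.0, -0.003, 0.0], [-0.003, 1.0, 0.001], [-0.0, 0.001, -1.0]]
ft_force: [0.8, -0.4, -1.0]
grip_width: 0.0454
gripper_force: 61.8
```

Emit:
move_arm([
  {"dx":0,"dy":0,"dz":-0.08,"ax":0,"ay":0,"az":0,"gripper":-0.3},
  {"dx":0,"dy":0,"dz":-0.16,"ax":0,"ay":0,"az":0,"gripper":-0.3},
  {"dx":0,"dy":0,"dz":-0.24,"ax":0,"ay":0,"az":0,"gripper":-0.3},
  {"dx":0,"dy":0,"dz":-0.3,"ax":0,"ay":0,"az":0,"gripper":-0.3},
  {"dx":0,"dy":0,"dz":-0.3,"ax":0,"ay":0,"az":0,"gripper":-0.3},
])

```text
clock: 11.73
tool_pos: [0.5139, 0.1867, 0.1052]
ee_rot: [[-1.0, -0.0, -0.01], [-0.0, 1.0, -0.004], [0.01, -0.004, -1.0]]
ft_force: [-0.4, -0.6, -1.9]
grip_width: 0.045
gripper_force: 61.8
```

Run:
```python
from h import *
b=snap('side','s5.png'); marks(['white_bottle_center','clamp_free_seat','small_brown_center'],'side')
cv2.imwrite('pics/z5.png',cv2.resize(b[180:300,230:370],None,fx=5,fy=5,interpolation=cv2.INTER_CUBIC)[:,:,::-1])
s=state();print(s['clock'],s['tool_pos'],s['ft_force'],s['grip_width'])
```

```text
side white_bottle_center [ 0.3413 -0.3013  0.0436] 0.56
11.9333 [0.51969297 0.18914615 0.1121381 ] [-0.01558622 -0.59565054 -0.70907163] 0.04479601536188298
```

View pics/z5.png

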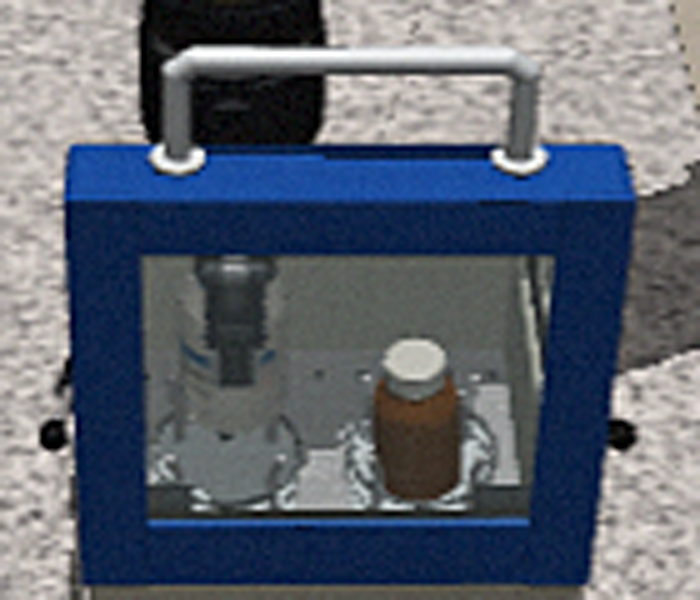

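Seen through the lid window, the bottle's axis is at x≈231 and the empty clamp's ring is centred at about x≈229, so it's within about 1 mm. Lowering.

Emit:
move_arm([
  {"dx":0,"dy":0,"dz":-0.03,"ax":0,"ay":0,"az":0,"gripper":-0.3},
  {"dx":0,"dy":0,"dz":-0.06,"ax":0,"ay":0,"az":0,"gripper":-0.3},
  {"dx":0,"dy":0,"dz":-0.09,"ax":0,"ay":0,"az":0,"gripper":-0.3},
  {"dx":0,"dy":0,"dz":-0.115,"ax":0,"ay":0,"az":0,"gripper":-0.3},
  {"dx":0,"dy":0,"dz":-0.115,"ax":0,"ay":0,"az":0,"gripper":-0.3},
])

```text
clock: 12.35
tool_pos: [0.5181, 0.1889, 0.064]
ee_rot: [[-1.0, -0.001, -0.0], [-0.001, 1.0, -0.0], [0.0, -0.0, -1.0]]
ft_force: [0.7, 0.3, -1.7]
grip_width: 0.0451
gripper_force: 61.8
```

Emit:
move_arm([
  {"dx":0,"dy":0,"dz":-0.008,"ax":0,"ay":0,"az":0,"gripper":-0.3},
  {"dx":0,"dy":0,"dz":-0.012,"ax":0,"ay":0,"az":0,"gripper":-0.3},
  {"dx":0,"dy":0,"dz":-0.012,"ax":0,"ay":0,"az":0,"gripper":-0.3},
])

```text
clock: 12.6
tool_pos: [0.5187, 0.1892, 0.06]
ee_rot: [[-1.0, -0.001, 0.001], [-0.001, 1.0, 0.0], [-0.001, 0.0, -1.0]]
ft_force: [0.4, 0.3, -0.5]
grip_width: 0.0452
gripper_force: 61.8
```

Emit:
move_arm([
  {"dx":0,"dy":0,"dz":-0.004,"ax":0,"ay":0,"az":0,"gripper":-0.3},
  {"dx":0,"dy":0,"dz":-0.006,"ax":0,"ay":0,"az":0,"gripper":-0.3},
  {"dx":0,"dy":0,"dz":-0.006,"ax":0,"ay":0,"az":0,"gripper":-0.3},
])

```text
clock: 12.85
tool_pos: [0.5182, 0.1891, 0.0571]
ee_rot: [[-1.0, -0.001, 0.0], [-0.001, 1.0, 0.0], [-0.0, 0.0, -1.0]]
ft_force: [-0.2, -0.5, -1.4]
grip_width: 0.0453
gripper_force: 61.8
```

Emit:
move_arm([
  {"dx":0,"dy":0,"dz":-0.003,"ax":0,"ay":0,"az":0,"gripper":-0.3},
  {"dx":0,"dy":0,"dz":-0.004,"ax":0,"ay":0,"az":0,"gripper":-0.3},
  {"dx":0,"dy":0,"dz":-0.004,"ax":0,"ay":0,"az":0,"gripper":-0.3},
])

```text
clock: 13.1
tool_pos: [0.5184, 0.1891, 0.0568]
ee_rot: [[-1.0, -0.001, 0.001], [-0.001, 1.0, 0.0], [-0.001, 0.0, -1.0]]
ft_force: [-1.9, -0.8, 8.6]
grip_width: 0.0448
gripper_force: 62.9
```

On the base (8.6 N up). Release slowly and rise.

Emit:
move_arm([
  {"dx":0,"dy":0,"dz":0,"ax":0,"ay":0,"az":0,"gripper":0.25},
  {"dx":0,"dy":0,"dz":0,"ax":0,"ay":0,"az":0,"gripper":0.5},
  {"dx":0,"dy":0,"dz":0,"ax":0,"ay":0,"az":0,"gripper":0.5},
  {"dx":0,"dy":0,"dz":0,"ax":0,"ay":0,"az":0,"gripper":0.5},
])

```text
clock: 13.43
tool_pos: [0.5182, 0.1891, 0.0553]
ee_rot: [[-1.0, -0.001, -0.0], [-0.001, 1.0, -0.0], [0.0, -0.0, -1.0]]
ft_force: [-0.7, 0.2, -0.2]
grip_width: 0.0642
gripper_force: 0.0
```

Emit:
move_arm([
  {"dx":0,"dy":0,"dz":0.05,"ax":0,"ay":0,"az":0,"gripper":0.5},
  {"dx":0,"dy":0,"dz":0.12,"ax":0,"ay":0,"az":0,"gripper":0.5},
  {"dx":0,"dy":0,"dz":0.2,"ax":0,"ay":0,"az":0,"gripper":0.5},
  {"dx":0,"dy":-0.02,"dz":0.3,"ax":0,"ay":0,"az":0,"gripper":0.5},
  {"dx":0,"dy":-0.06,"dz":0.4,"ax":0,"ay":0,"az":0,"gripper":0.5},
])

```text
clock: 13.85
tool_pos: [0.5176, 0.1663, 0.2152]
ee_rot: [[-1.0, -0.003, -0.001], [-0.003, 1.0, 0.0], [0.001, 0.0, -1.0]]
ft_force: [1.1, -0.6, 0.2]
grip_width: 0.064
gripper_force: 0.0
```

Emit:
move_arm([
  {"dx":-0.02,"dy":0,"dz":0.1,"ax":0,"ay":0,"az":0,"gripper":0.2},
  {"dx":-0.05,"dy":0,"dz":0.2,"ax":0,"ay":0,"az":0,"gripper":0},
  {"dx":-0.08,"dy":0,"dz":0.3,"ax":0,"ay":0,"az":0,"gripper":-0.2},
  {"dx":-0.11,"dy":0,"dz":0.4,"ax":0,"ay":0,"az":0,"gripper":-0.2},
  {"dx":-0.11,"dy":0,"dz":0.45,"ax":0,"ay":0,"az":0,"gripper":-0.2},
])

```text
clock: 14.27
tool_pos: [0.473, 0.1657, 0.3996]
ee_rot: [[-1.0, -0.001, 0.006], [-0.001, 1.0, 0.002], [-0.006, 0.002, -1.0]]
ft_force: [0.7, 0.3, 0.2]
grip_width: 0.0338
gripper_force: 0.0
```

Run:
```python
from h import *
b=snap('side','s6.png'); marks(['white_bottle_center','small_brown_center','lid_handle'],'side')
a=snap('top','t6.png'); marks(['white_bottle_center','small_brown_center','lid_handle'],'top')
cv2.imwrite('pics/z6.png',cv2.resize(np.hstack([a[150:260,170:300],b[180:290,230:360]]),None,fx=3,fy=3,interpolation=cv2.INTER_CUBIC)[:,:,::-1])
s=state();print(s['clock'],s['tool_pos'],s['ft_force'],s['grip_width'])
```

```text
side white_bottle_center [ 0.4694 -0.3921  0.0436] 0.86
side white_bottle_center [ 0.5315 -0.3231  0.0411] 0.62
side white_bottle_center [ 0.3369 -0.3043  0.0467] 0.6
side lid_handle [0.4765 0.2734 0.338 ] 0.9
top white_bottle_center [ 0.5298 -0.3223  0.0446] 0.71
top white_bottle_center [ 0.3344 -0.3016  0.0455] 0.62
top white_bottle_center [ 0.4731 -0.3936  0.0429] 0.51
14.6667 [0.47361027 0.16535543 0.39234678] [ 0.28196381 -0.08853391 -0.16519593] 0.0342317489372508
```

View pics/z6.png

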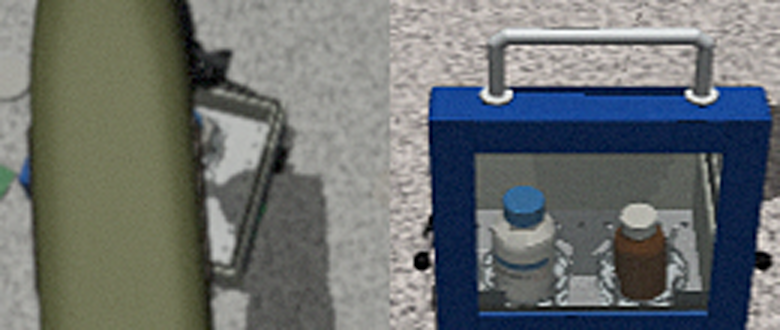

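The bottle stands upright in the clamp (side view, zoom (525,250)) with the lid still open. Moving to the bar and gripping it.

Emit:
move_arm([
  {"dx":0,"dy":0.1,"dz":0,"ax":0,"ay":0,"az":0,"gripper":-0.2},
  {"dx":0,"dy":0.19,"dz":0,"ax":0,"ay":0,"az":0,"gripper":-0.2},
  {"dx":0,"dy":0.274,"dz":0,"ax":0,"ay":0,"az":0,"gripper":-0.2},
  {"dx":0,"dy":0.274,"dz":0,"ax":0,"ay":0,"az":0,"gripper":-0.2},
])

```text
clock: 15.0
tool_pos: [0.4739, 0.28, 0.3914]
ee_rot: [[-1.0, -0.006, -0.003], [-0.006, 1.0, 0.001], [0.003, 0.001, -1.0]]
ft_force: [0.7, -0.2, -0.3]
grip_width: 0.0344
gripper_force: 0.0
```

Emit:
move_arm([
  {"dx":0,"dy":0,"dz":-0.06,"ax":0,"ay":0,"az":0,"gripper":-0.2},
  {"dx":0,"dy":0,"dz":-0.13,"ax":0,"ay":0,"az":0,"gripper":-0.2},
  {"dx":0,"dy":0,"dz":-0.19,"ax":0,"ay":0,"az":0,"gripper":-0.2},
  {"dx":0,"dy":0,"dz":-0.19,"ax":0,"ay":0,"az":0,"gripper":-0.2},
])

```text
clock: 15.33
tool_pos: [0.4709, 0.2732, 0.3117]
ee_rot: [[-1.0, -0.001, -0.011], [-0.001, 1.0, -0.006], [0.011, -0.006, -1.0]]
ft_force: [-0.6, -0.5, -0.3]
grip_width: 0.0343
gripper_force: 0.0
```

Emit:
move_arm([
  {"dx":0,"dy":0,"dz":0,"ax":0,"ay":0,"az":0,"gripper":-0.6},
  {"dx":0,"dy":0,"dz":0,"ax":0,"ay":0,"az":0,"gripper":-1},
  {"dx":0,"dy":0,"dz":0,"ax":0,"ay":0,"az":0,"gripper":-1},
  {"dx":0,"dy":0,"dz":0,"ax":0,"ay":0,"az":0,"gripper":-1},
])

```text
clock: 15.67
tool_pos: [0.4745, 0.2758, 0.3193]
ee_rot: [[-1.0, -0.001, 0.001], [-0.001, 1.0, 0.002], [-0.001, 0.002, -1.0]]
ft_force: [-0.9, 1.9, -2.3]
grip_width: 0.0073
gripper_force: 58.5
```

Emit:
move_arm([
  {"dx":0,"dy":-0.0405,"dz":-0.0015,"ax":0,"ay":0,"az":0,"gripper":-1},
  {"dx":0,"dy":-0.081,"dz":-0.006,"ax":0,"ay":0,"az":0,"gripper":-1},
  {"dx":0,"dy":-0.121,"dz":-0.013,"ax":0,"ay":0,"az":0,"gripper":-1},
  {"dx":0,"dy":-0.16,"dz":-0.0225,"ax":0,"ay":0,"az":0,"gripper":-1},
  {"dx":0,"dy":-0.199,"dz":-0.035,"ax":0,"ay":0,"az":0,"gripper":-1},
])

```text
clock: 16.08
tool_pos: [0.4741, 0.1965, 0.3061]
ee_rot: [[-1.0, -0.002, 0.002], [-0.002, 1.0, 0.004], [-0.002, 0.004, -1.0]]
ft_force: [-3.0, 4.5, -1.5]
grip_width: 0.0077
gripper_force: 58.5
```

Emit:
move_arm([
  {"dx":0,"dy":-0.0375,"dz":-0.015,"ax":0,"ay":0,"az":0,"gripper":-1},
  {"dx":0,"dy":-0.074,"dz":-0.033,"ax":0,"ay":0,"az":0,"gripper":-1},
  {"dx":0,"dy":-0.109,"dz":-0.053,"ax":0,"ay":0,"az":0,"gripper":-1},
  {"dx":0,"dy":-0.143,"dz":-0.076,"ax":0,"ay":0,"az":0,"gripper":-1},
  {"dx":0,"dy":-0.175,"dz":-0.101,"ax":0,"ay":0,"az":0,"gripper":-1},
])

```text
clock: 16.5
tool_pos: [0.4738, 0.126, 0.2652]
ee_rot: [[-1.0, -0.001, 0.001], [-0.001, 1.0, 0.003], [-0.001, 0.003, -1.0]]
ft_force: [-3.2, 4.1, 0.5]
grip_width: 0.0075
gripper_force: 59.1
```

Emit:
move_arm([
  {"dx":0,"dy":-0.03,"dz":-0.027,"ax":0,"ay":0,"az":0,"gripper":-1},
  {"dx":0,"dy":-0.0585,"dz":-0.0565,"ax":0,"ay":0,"az":0,"gripper":-1},
  {"dx":0,"dy":-0.0845,"dz":-0.0875,"ax":0,"ay":0,"az":0,"gripper":-1},
  {"dx":0,"dy":-0.108,"dz":-0.12,"ax":0,"ay":0,"az":0,"gripper":-1},
  {"dx":0,"dy":-0.13,"dz":-0.155,"ax":0,"ay":0,"az":0,"gripper":-1},
])

```text
clock: 16.92
tool_pos: [0.4739, 0.074, 0.2027]
ee_rot: [[-1.0, -0.001, 0.001], [-0.001, 1.0, 0.003], [-0.001, 0.003, -1.0]]
ft_force: [-3.9, 4.6, -0.8]
grip_width: 0.0077
gripper_force: 58.4
```

Emit:
move_arm([
  {"dx":0,"dy":-0.019,"dz":-0.036,"ax":0,"ay":0,"az":0,"gripper":-1},
  {"dx":0,"dy":-0.036,"dz":-0.073,"ax":0,"ay":0,"az":0,"gripper":-1},
  {"dx":0,"dy":-0.0495,"dz":-0.111,"ax":0,"ay":0,"az":0,"gripper":-1},
  {"dx":0,"dy":-0.061,"dz":-0.15,"ax":0,"ay":0,"az":0,"gripper":-1},
  {"dx":0,"dy":-0.069,"dz":-0.19,"ax":0,"ay":0,"az":0,"gripper":-1},
])

```text
clock: 17.33
tool_pos: [0.4736, 0.0472, 0.1261]
ee_rot: [[-1.0, -0.001, -0.001], [-0.001, 1.0, 0.004], [0.001, 0.004, -1.0]]
ft_force: [-3.0, 5.1, 1.0]
grip_width: 0.0073
gripper_force: 58.6
```

Emit:
move_arm([
  {"dx":0,"dy":-0.003,"dz":-0.02,"ax":0,"ay":0,"az":0,"gripper":-1},
  {"dx":0,"dy":-0.005,"dz":-0.04,"ax":0,"ay":0,"az":0,"gripper":-1},
  {"dx":0,"dy":-0.0065,"dz":-0.052,"ax":0,"ay":0,"az":0,"gripper":-1},
  {"dx":0,"dy":-0.0065,"dz":-0.052,"ax":0,"ay":0,"az":0,"gripper":-1},
])

```text
clock: 17.67
tool_pos: [0.4739, 0.0449, 0.1065]
ee_rot: [[-1.0, -0.001, -0.0], [-0.001, 1.0, 0.004], [0.0, 0.004, -1.0]]
ft_force: [-5.4, 5.7, 5.3]
grip_width: 0.0075
gripper_force: 60.1
```

Emit:
move_arm([
  {"dx":0,"dy":0,"dz":-0.004,"ax":0,"ay":0,"az":0,"gripper":-1},
  {"dx":0,"dy":0,"dz":-0.004,"ax":0,"ay":0,"az":0,"gripper":-0.34},
  {"dx":0,"dy":0,"dz":-0.004,"ax":0,"ay":0,"az":0,"gripper":-0.34},
  {"dx":0,"dy":0,"dz":-0.004,"ax":0,"ay":0,"az":0,"gripper":-0.34},
])

```text
clock: 18.0
tool_pos: [0.4758, 0.0432, 0.1045]
ee_rot: [[-1.0, -0.001, 0.003], [-0.001, 1.0, -0.001], [-0.003, -0.001, -1.0]]
ft_force: [-0.1, 0.8, -0.5]
grip_width: 0.028
gripper_force: 0.0
```

Emit:
move_arm([
  {"dx":0,"dy":0,"dz":0.06,"ax":0,"ay":0,"az":0,"gripper":-0.34},
  {"dx":0,"dy":-0.02,"dz":0.14,"ax":0,"ay":0,"az":0,"gripper":-0.34},
  {"dx":0,"dy":-0.1,"dz":0.22,"ax":0,"ay":0,"az":0,"gripper":-0.34},
  {"dx":0,"dy":-0.19,"dz":0.25,"ax":0,"ay":0,"az":0,"gripper":-0.34},
  {"dx":0,"dy":-0.28,"dz":0.25,"ax":0,"ay":0,"az":0,"gripper":-0.34},
])

```text
clock: 18.42
tool_pos: [0.4775, -0.0704, 0.2078]
ee_rot: [[-1.0, -0.003, 0.009], [-0.003, 1.0, -0.002], [-0.009, -0.002, -1.0]]
ft_force: [0.7, 0.1, 0.1]
grip_width: 0.0278
gripper_force: 0.0
```

Emit:
move_arm([
  {"dx":0,"dy":-0.1,"dz":0.0,"ax":0,"ay":0,"az":0,"gripper":-0.34},
  {"dx":0,"dy":-0.2,"dz":0,"ax":0,"ay":0,"az":0,"gripper":-0.34},
  {"dx":0,"dy":-0.3,"dz":0,"ax":0,"ay":0,"az":0,"gripper":-0.34},
  {"dx":0,"dy":-0.3,"dz":0,"ax":0,"ay":0,"az":0,"gripper":-0.34},
  {"dx":0,"dy":-0.3,"dz":0,"ax":0,"ay":0,"az":0,"gripper":-0.34},
])

```text
clock: 18.83
tool_pos: [0.4743, -0.1911, 0.2034]
ee_rot: [[-1.0, 0.004, 0.001], [0.004, 1.0, -0.001], [-0.001, -0.001, -1.0]]
ft_force: [0.0, 0.8, -0.7]
grip_width: 0.0281
gripper_force: 0.0
```

Run:
```python
from h import *
b=snap('side','s7.png'); marks(['lid_handle','dish_center','big_brown_center'],'side')
a=snap('top','t7.png'); marks(['lid_handle'],'top')
cv2.imwrite('pics/z7.png',cv2.resize(np.hstack([a[150:260,170:300],b[190:300,230:360]]),None,fx=3,fy=3,interpolation=cv2.INTER_CUBIC)[:,:,::-1])
for c,i,box in(('top',a,(190,160,275,250)),('side',b,(240,200,355,290))):
    o=cv2.imread(f'pics/{c[0]}0.png')[:,:,::-1].copy(); x0,y0,x1,y1=box
    for q in(o,i): m=blue(q)[y0:y1,x0:x1]; ys,xs=np.nonzero(m); print(c,len(xs),xs.min(),xs.max(),ys.min(),ys.max())
s=state();print(s['clock'],s['tool_pos'],s['ft_force'])
```

```text
side lid_handle [0.4775 0.0427 0.1192] 0.9
side dish_center [0.5468 0.4229 0.0077] 0.93
side big_brown_center [ 0.6178 -0.2942  0.0511] 0.65
top lid_handle [0.4751 0.0429 0.1175] 0.97
top 1755 0 74 6 79
top 1760 0 74 6 79
side 3106 6 107 10 82
side 3169 6 107 10 82
19.1333 [ 0.47422234 -0.1873068   0.20339786] [ 0.47624867 -0.26153192 -0.01696423]
```

View pics/z7.png

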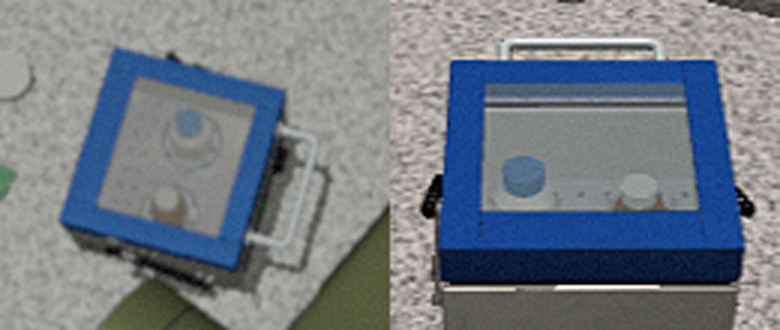

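The lid's outline matches the start picture exactly. The blue cap stands upright under the glass at top-view zoom (190,123), and the arm is clear. Handing in.

```bash
python3 -c "
from rig import *
print(job_done())"
```

```text
the job is handed in; nothing more can be done
None
```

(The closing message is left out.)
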